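# Start the xenon lamp of a spectral-response bench

### The arm

A 7-joint arm with a two-finger parallel gripper is mounted at the origin on the work surface. World frame = base frame: x ahead of the robot, y to its left, z up, the work surface at z = 0. Lengths are in m, angles in rad, forces in N, time in s.
With the tool pointing down it reaches from about 0.425 to 0.8 m from the base axis. Payload 8.3 kg.
Tool frame: the origin (TCP) lies between the finger pads; the fingertips stand 11 mm ahead of it and the grasp point (between the pads) lies 8 mm behind it (arm.tip_extent is the distance from the TCP to the fingertips, in m); z points along the fingers, y is the line along which they close (so a half turn about z gives the same grasp; the last joint's range is limited). The gripper opens to 85 mm and grips with 20 to 120 N. Pads are 22 mm wide; open, the fingers measure 114 mm over their backs; the gripper's body (76 mm by 85 mm) begins 54 mm behind the grasp point. The pads swing forward as they close: fully open they stand 13 mm farther back than shut.
Start: joints at [-0.063, 0.383, 0.016, 1.37, -0.006, 1.388, -0.046], TCP at [0.625, 0, 0.242] pointing down, gripper open.
Joint ranges: [-2.95, 2.95], [-0.25, 2.06], [-1.52, 1.56], [0.18, 2.33], [-1.44, 4.58], [0.02, 2.06], [-3.01, 3.01]. Speed limits (rad/s): [2.39, 2.39, 3.01, 3.01, 3.14, 3.14, 3.14].

### API

Orientations are given as a unit quaternion [x, y, z, w].
In Python, from cell import arm gives the robot as it stands. The module is installed in compiled form; this text tells all that it offers.
- The arm moves only by the tool send_rows, never from a script. Its arguments are lists of equal length, an entry for each row: "linear": the shift along the tool's x, y, z as a fraction of full scale, a list of three; "dr": the turn, a rotation vector about the tool's x, y, z as a fraction of full scale, a list of three. In form: {"linear": [[dx, dy, dz], ...], "dr": [[ax, ay, az], ...]}. A call has 1 to 10 rows; each row shifts and turns the commanded pose from where the row before left it, along the tool's axes as they then stand; what a row does not reach is not made up. Full scale, the value 1, is 0.12 m for a shift and 2 pi rad for a turn. A row lasts 1/8 s, in which the tool goes at most 62.5 mm and 10.7 degrees, less where a joint would pass 70% of its speed; a pose out of reach is approached as far as the arm can. A call with a number of a shift or a turn outside -1 to 1 is refused whole. A call with a gripper value outside its range is refused whole. "claw" is the opening, from -1 (shut) to 1 (fully open), set as the call begins (left out, the last holds). The fingers move at their own pace and stop on an object; "squeeze" is the grip in N (left out, the last holds). Time passes only in rows, so rows that do not move let the fingers close. It gives the time, the measured TCP pose, the force, the opening and the grip force at its end, in the units of the state.
- arm.read_state(): the state, without advancing time (a new reading comes with each control period).
- arm.snapshot(name): name is "scene" or "side" or "wrist"; returns (picture, depth): 384x512x3 uint8, blue, green, red; 384x512 float32, m along the optical axis (not along the pixel's ray), 0 where there is no reading.
- arm.camera_model(name): a dict with "mtx" (3x3 intrinsics, pixels), "R" (3x3) and "t" (3): a world point X has camera coordinates R X + t; the wrist camera has in their place "T_tool_cam" (4x4, takes a point from camera to tool coordinates, whose origin is the TCP and whose axes are the flange's). Camera axes: x right, y down, z forward; pixel columns grow to the right and rows downward; lengths in m; the calibration is good to about 2 mm. A picture is of the moment at which its call begins: read the wrist's pose just before it. camera_model takes no time and is no camera call.
- arm.sign_off(): hands the job in; it is judged then, once.
The state is a dict: "time_s": time; "q": joint angles; "joint_velocities": joint speeds; "joint_efforts": joint torques, N m; "eef_pos": TCP position; "tcp_rot": TCP orientation; "contact_force": force on the tool from outside, world axes, zero at the start; "torque": the same for the moment, N m; "opening": finger opening in m; "grip_force": force on a finger pad.
Only numpy, scipy, OpenCV 4.12 (cv2) and the standard library are available. Lean on these libraries where they do the work, as an engineer would, in place of code of your own. Each camera call takes 0.05 s, during which the arm holds its last target. There are 200 camera calls.

### The job

Start the xenon lamp in the safe order: first switch on the lamp-house blower by pressing the raised far end of its black rocker, then press the raised far end of the xenon supply's red mains rocker, and then push the green ignition button fully down, keep it down for a good second and let it go. Both rockers must be on before the ignition button is pressed and must stay on. Leave the halogen supply off, and do not turn the dials or pick up or shift any of the things standing about.

Things in the scene. Friction and masses are not known exactly. Their poses are not given: they have to be found in the camera images.
- blower: lamp-house blower: black unit 180 mm wide, on its grey panel a round fan behind a wire guard and one black rocker. Origin: centre of its underside on the table; x to its back, y left, z up. 190 mm deep, front edge 55 mm high; the panel rises from there to the back for 130 mm at 12 degrees (outward normal (-0.208, 0, 0.978)) to a level deck 82 mm high. Fixed.
- xenon_supply: xenon supply: black unit 200 mm wide, on its grey panel a red rocker (left), dial, green button (right). Origin: centre of its underside on the table; x to its back, y left, z up. 190 mm deep, front edge 55 mm high; the panel rises from there to the back for 130 mm at 12 degrees (outward normal (-0.208, 0, 0.978)) to a level deck 82 mm high. Fixed.
- halogen_supply: halogen supply, not used: black unit 180 mm wide, on its grey panel a red rocker and a dial, no button. Origin: centre of its underside on the table; x to its back, y left, z up. 190 mm deep, front edge 55 mm high; the panel rises from there to the back for 130 mm at 12 degrees (outward normal (-0.208, 0, 0.978)) to a level deck 82 mm high. Fixed.
- blower_switch_far_end (a point): the blower's black rocker's far end (towards the unit's back, white dot), where to press: on top, 12 mm from the rocker's hinge line, 4 mm from its tip; moves with it. Off, the far half stands up at 20 degrees to the panel, this point 13 mm above it; on, it lies parallel to the panel, 9 mm above. Rocker 32 mm up the panel x 24 mm wide, frame 4 mm high.
- xenon_mains_far_end (a point): the xenon supply's red mains rocker's far end (towards the unit's back, white dot), where to press: on top, 12 mm from the rocker's hinge line, 4 mm from its tip; moves with it. Off, the far half stands up at 20 degrees to the panel, this point 13 mm above it; on, it lies parallel to the panel, 9 mm above. Rocker 32 mm up the panel x 24 mm wide, frame 4 mm high.
- ignition_top (a point): centre of the top of the green ignition button, a cap 32 mm across in a steel ring 48 mm across and 8 mm above the panel. The cap stands 14 mm above the panel and goes 6 mm square into it, till flush with the ring; about 1 N starts it, 4 N holds it fully down, it springs back. z: panel's outward normal, x: up the panel.
- blower_switch (a joint): the blower's black rocker, rad: 0 off, 0.35 on (far end pressed down, near end up). Concave rocker, hinged across the panel (the unit's y). About 4 N on the far end starts it, then the force falls off; past half way it tips over by itself and stays.
- xenon_mains (a joint): the xenon supply's red mains rocker, rad: 0 off, 0.35 on (far end pressed down, near end up). Concave rocker, hinged across the panel (the unit's y). About 4 N on the far end starts it, then the force falls off; past half way it tips over by itself and stays.
- ignition (a joint): travel of the green ignition button, m: 0 up, 0.006 fully down
- halogen_switch (a joint): the halogen supply's red rocker, rad: 0 off, 0.35 on; to be left off
- xenon_dial_mark (a point): white mark on top of the xenon supply's dial, 9.5 mm from the dial's axis; the black dial is 28 mm across and stands 18 mm above the panel, midway between rocker and green button; not to be turned
- halogen_dial_mark (a point): white mark on top of the halogen supply's dial, 9.5 mm from the dial's axis; the black dial is 28 mm across and stands 18 mm above the panel; not to be turned
- lens_mount: a round glass lens in a black ring on a steel post with a round foot, 56 mm across and 100 mm tall; origin under its middle; loose, not to be disturbed
- jar: an amber glass jar with a black lid, 52 mm across and 60 mm tall; origin under its middle; loose, not to be disturbed
- filter_case: a flat black and grey case with a violet disc on top, 64 x 64 x 22 mm; origin under its middle; loose, not to be disturbed
- post: a short steel optics post with a brass thumb screw, 25 mm across and 56 mm tall, standing upright; origin under its middle; loose, not to be disturbed
- reference_cell: an aluminium tile with a dark blue cell, 50 x 50 x 10 mm, lying on the rear deck of the xenon supply; origin under its middle; loose, not to be disturbed
- hex_key: a black L-shaped hex key with an orange grip, 85 mm long and 10 mm thick, lying on the rear deck of the halogen supply; origin under its middle; loose, not to be disturbed
- screw_dish: a small white bowl, 58 mm across and 20 mm tall, on the rear deck of the blower; origin under its middle; loose, not to be disturbed

How it is judged:
By the outcome, as a careful person would: the job done as asked, in the order asked, and still so for the second after the job is handed in, with the robot touching nothing.
It also fails if it takes over 48 s, if anything falls off the work surface, if the arm or the gripper's body presses on something with over 40 N, if the wrist force passes 120 N, or if a joint passes its speed limit or range.

## Working session

There is one attempt and no reset: what is moved stays moved. The work goes in short steps, Python scripts to look and compute and a tool call to move; the robot and the scene stay as the last step left them, time stands still between calls to the robot, and variables do not carry over. Pictures are saved under pics/ and viewed, at most 13 in all, crops included, and the job is handed in when it is done.

Besides the shell and the picture viewer there is one more tool, called after "Call:" as name(argument=value, ...) on one line, values as JSON. send_rows: Moves the arm, as the interface text tells. Its arguments: {"type":"object","properties":{"linear":{"type":"array","items":{"type":"array","items":{"type":"number","minimum":-1,"maximum":1}}},"dr":{"type":"array","items":{"type":"array","items":{"type":"number","minimum":-1,"maximum":1}}},"claw":{"type":"number"},"squeeze":{"type":"number"}},"required":["linear","dr"]}

```bash
mkdir -p pics; python3 - <<'E'
from cell import arm
import cv2,numpy as np
s=arm.read_state();print(s)
for n in("scene","side","wrist"):
    p,d=arm.snapshot(n);cv2.imwrite(f"pics/{n}.png",p);np.savez(f"{n}.npz",p=p,d=d);print(n,arm.camera_model(n))
a=[cv2.imread(f"pics/{n}.png") for n in("scene","side","wrist")]
E
```

```text
{'time_s': 0.0, 'q': array([-0.06291148,  0.38425442,  0.01637893,  1.37116772, -0.00629532,
        1.38820161, -0.04650118]), 'joint_velocities': array([ 5.87858818e-05,  1.46759379e-03,  7.19667805e-04,  1.57700999e-03,
        4.40599562e-05, -1.33173204e-03, -6.58080948e-04]), 'joint_efforts': array([-4.50568632e-04, -6.27588844e+01,  8.43669288e-01, -3.71825659e+01,
        1.65239023e-02,  1.39937960e-02, -1.08329079e-04]), 'eef_pos': array([6.24512399e-01, 3.84870248e-05, 2.41262607e-01]), 'tcp_rot': array([ 7.07081607e-01,  7.07131260e-01, -7.15810641e-04, -6.85034115e-04]), 'contact_force': array([ 0.00729985,  0.81911702, -0.32953545]), 'torque': array([0.01855148, 0.03951799, 0.04554778]), 'grip_force': 0.0, 'opening': 0.0856288241736613}
scene {'mtx': array([[415.78058796,   0.        , 264.56211947],
       [  0.        , 415.78058796, 190.44072588],
       [  0.        ,   0.        ,   1.        ]]), 'R': array([[ 0.63976429,  0.76839774, -0.01632683],
       [ 0.65339968, -0.55495735, -0.51487008],
       [-0.4046857 ,  0.31872754, -0.85711273]]), 't': array([-0.3936
[... 230 characters left out ...]
.30783613, -0.00186085],
       [-0.20192658, -0.6195145 , -0.75856934],
       [ 0.23236223,  0.72210712, -0.65158967]]), 't': array([-0.50920263,  0.20662927,  0.78822716])}
wrist {'mtx': array([[279.58298004,   0.        , 254.86656935],
       [  0.        , 279.58298004, 193.36634871],
       [  0.        ,   0.        ,   1.        ]]), 'T_tool_cam': array([[ 1.00281108e-03, -9.49156918e-01, -3.14801747e-01,
         8.23267972e-02],
       [ 9.99999037e-01,  6.49877434e-04,  1.22608739e-03,
        -7.22279725e-05],
       [-9.59166776e-04, -3.14802674e-01,  9.49156655e-01,
        -1.31441383e-01],
       [ 0.00000000e+00,  0.00000000e+00,  0.00000000e+00,
         1.00000000e+00]])}
```

View pics/scene.png

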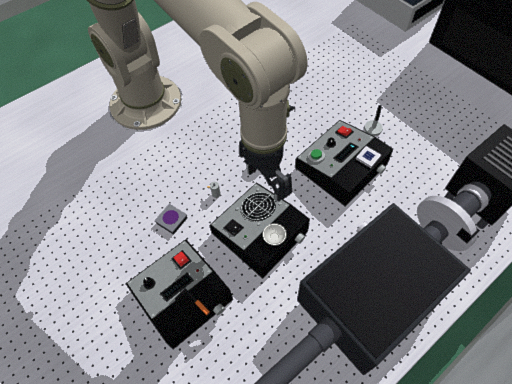

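View pics/side.png

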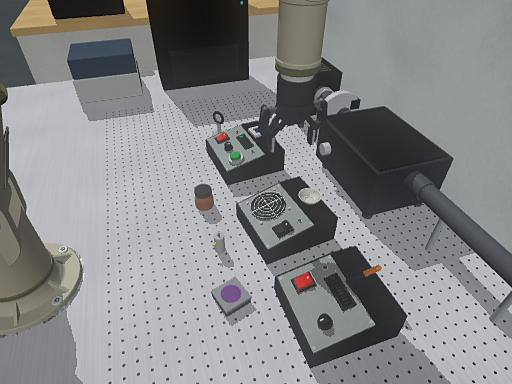

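View pics/wrist.png

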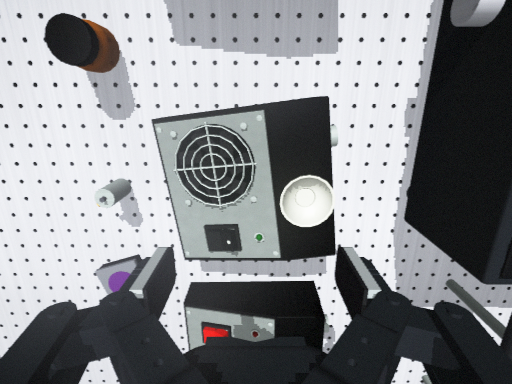

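Wrist view: blower in the centre, with its black rocker at about (222,238) and white dot at (229,241). The halogen's red rocker is at (215,332), below it. Scene view: xenon at the right, red rocker (344,131), green button (317,155). Side view: red (222,138), green (236,156).

```bash
cat > h.py <<'E'
from cell import arm
import cv2,numpy as np
from scipy.spatial.transform import Rotation as Ro
def cam(n,s):
    m=arm.camera_model(n)
    if n=="wrist":
        T=np.eye(4);T[:3,:3]=Ro.from_quat(s["tcp_rot"]).as_matrix();T[:3,3]=s["eef_pos"];W=T@m["T_tool_cam"]
        return m["mtx"],W[:3,:3],W[:3,3]
    return m["mtx"],m["R"].T,-m["R"].T@m["t"]
def ray(c,uv):
    d=c[1]@np.linalg.solve(c[0],[uv[0],uv[1],1]);return c[2],d
def onz(c,uv,z):
    o,d=ray(c,uv);return o+d*(z-o[2])/d[2]
def atd(c,uv,depth):
    o,d=ray(c,uv);return o+d*depth
def blobs(m,amin=15):
    n,l,st,ce=cv2.connectedComponentsWithStats(m.astype(np.uint8))
    return [(ce[i],st[i,4],l==i) for i in range(1,n) if st[i,4]>=amin]
def masks(p):
    b,g,r=[p[...,i].astype(int) for i in range(3)]
    return {"red":(r>120)&(g<80)&(b<80),"green":(g>90)&(r<g*.6)&(b<g*.8)}
E
python3 - <<'E'
from h import *
s=arm.read_state();np.set_printoptions(precision=4,suppress=True)
for n in("scene","side","wrist"):
    f=np.load(n+".npz");p,d=f["p"],f["d"];c=cam(n,s)
    for k,m in masks(p).items():
        for ce,a,mk in blobs(m):
            z=np.median(d[mk]);print(n,k,ce,a,atd(c,ce,z))
    if n=="wrist":
        print("dot",[atd(c,(u,v),d[v,u]) for u,v in[(229,241),(222,238)]])
        # panel and black edges
        for u,v in[(154,122),(263,108),(185,259),(278,258),(328,98),(333,256)]:print((u,v),onz(c,(u,v),.055 if u<200 else .082))
        cv2.imwrite("pics/r.png",cv2.resize(p[210:270,190:290],None,fx=6,fy=6))
    if n=="scene": cv2.imwrite("pics/s.png",cv2.resize(p[110:210,285:400],None,fx=6,fy=6))
E
```

```text
scene red [344.0972 129.9722] 72 [0.5467 0.3609 0.0731]
scene red [180.521  258.2437] 119 [ 0.5708 -0.2285  0.0744]
scene red [204.2353 309.3529] 17 [ 0.7144 -0.2571  0.0901]
scene green [154.3684  25.9474] 19 [-1.2758  0.614  -0.751 ]
scene green [42.     83.8636] 22 [-1.2644 -0.1793 -0.7507]
scene green [315.8955 152.8657] 67 [0.557  0.2372 0.0809]
side red [221.3  136.74] 50 [0.5459 0.3584 0.0757]
side red [302.9227 280.6856] 194 [ 0.5688 -0.2279  0.0753]
side green [234.6508 155.254 ] 63 [0.5562 0.2357 0.0817]
wrist red [97.8966 28.8621] 29 [0.4558 0.1554 0.0322]
wrist red [213.3422 332.5733] 225 [ 0.5686 -0.2163  0.0724]
wrist green [258.913  236.7826] 23 [ 0.6294 -0.0673  0.0813]
dot [array([ 0.5948, -0.072 ,  0.0828]), array([ 0.5863, -0.0702,  0.0788])]
(154, 122) [0.5131 0.0599 0.055 ]
(263, 108) [0.6327 0.0755 0.082 ]
(185, 259) [ 0.534 -0.113  0.055]
(278, 258) [ 0.6522 -0.0949  0.082 ]
(328, 98) [0.6966 0.0849 0.082 ]
(333, 256) [ 0.7173 -0.0921  0.082 ]
```

View pics/r.png

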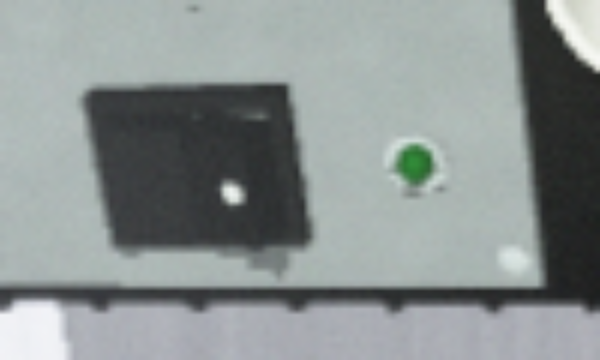

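View pics/s.png

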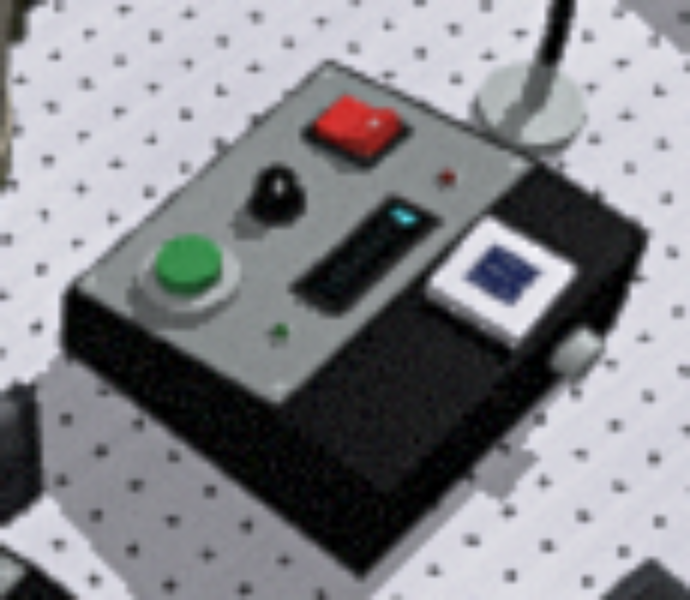

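The dot is at crop (232,193), which is wrist pixel (228.7,242.2). Its height of about 0.0825 matches the geometry. Xenon has a white dot at crop (374,124), and the lens foot stands just behind it to the left.

```bash
cat >> h.py <<'E'
def Rt(yaw):
    R=Ro.from_euler("z",yaw).as_matrix();n=R@[-.2079,0,.9781];up=R@[.9781,0,.2079]
    return np.c_[np.cross(up,-n),up,-n]   # tool axes x,y,z
def plan(P,yaw,up,hover,s):
    """tool-axes moves putting the tips `hover` above P, shifted `up` the panel"""
    A=Rt(yaw);P=np.asarray(P);T=P+A[:,1]*up-A[:,2]*(hover+arm.tip_extent)
    R=Ro.from_quat(s["tcp_rot"]).as_matrix()
    rv=Ro.from_matrix(R.T@A).as_rotvec()
    print("TCP",T,"turn frac",rv/2/np.pi,"shift frac (target axes)",A.T@(T-s["eef_pos"])/.12,"(now axes)",R.T@(T-s["eef_pos"])/.12)
E
python3 - <<'E'
from h import *
s=arm.read_state();np.set_printoptions(precision=4,suppress=True)
c=cam("wrist",s);D=onz(c,(228.7,242.2),.0823);print(arm.tip_extent,D)
plan(D,.117,.005,.04,s)
E
```

```text
0.011 [ 0.5943 -0.0738  0.0823]
TCP [ 0.5886 -0.0745  0.1332] turn frac [-0.0335  0.0019 -0.0185] shift frac (target axes) [-0.5822 -0.5497  0.8054] (now axes) [-0.6215 -0.2984  0.9026]
```

Call:
send_rows(claw=-1, squeeze=20, linear=[[0, 0, 0], [0, 0, 0], [-0.29, -0.275, 0], [-0.29, -0.275, 0], [0, 0, 0.4], [0, 0, 0.4], [0, 0, 0], [0, 0, 0]], dr=[[-0.0168, 0.001, -0.0092], [-0.0167, 0.0009, -0.0093], [0, 0, 0], [0, 0, 0], [0, 0, 0], [0, 0, 0], [0, 0, 0], [0, 0, 0]])

```text
time_s: 1.15
eef_pos: [0.5895, -0.0744, 0.1361]
tcp_rot: [0.661, 0.743, 0.079, 0.07]
contact_force: [0.2, -0.3, 1.6]
opening: -0.0001
grip_force: 0.0
```

```bash
python3 - <<'E'
from h import *
s=arm.read_state();np.set_printoptions(precision=4,suppress=True)
print(s["time_s"],s["eef_pos"],s["opening"],s["contact_force"])
D=[.5943,-.0738,.0823]
plan(D,.117,.005,.04,s)
p,d=arm.snapshot("wrist");cv2.imwrite("pics/w2.png",p)
c=cam("wrist",s);m=c
print("expected dot px",cv2.projectPoints(np.array([D]),cv2.Rodrigues(c[1].T)[0],-c[1].T@c[2],c[0],None)[0])
E
```

```text
1.15 [ 0.5895 -0.0744  0.1361] -0.00010135232552141767 [ 0.2428 -0.2629  1.6131]
TCP [ 0.5886 -0.0745  0.1332] turn frac [ 0.0004  0.0001 -0.    ] shift frac (target axes) [-0.0001 -0.012   0.0218] (now axes) [-0.0001 -0.012   0.0218]
expected dot px [[[245.3412 220.9518]]]
```

View pics/w2.png

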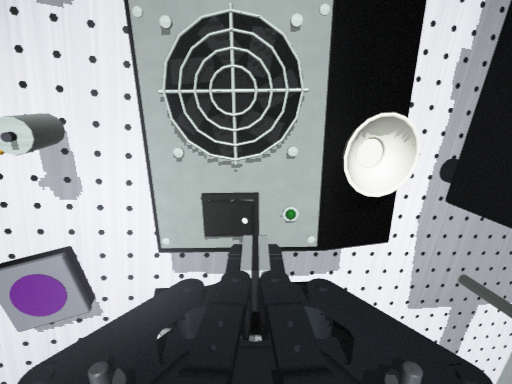

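The dot is at (245,220), as predicted, and the closed tips sit just beside it. Descending to press.

Call:
send_rows(linear=[[0, -0.01, 0.15], [0, 0, 0.15], [0, 0, 0.02], [0, 0, 0.02], [0, 0, 0.02], [0, 0, 0.02], [0, 0, 0.01], [0, 0, 0]], dr=[[0, 0, 0], [0, 0, 0], [0, 0, 0], [0, 0, 0], [0, 0, 0], [0, 0, 0], [0, 0, 0], [0, 0, 0]])

```text
time_s: 2.2
eef_pos: [0.5976, -0.0734, 0.0902]
tcp_rot: [0.661, 0.743, 0.079, 0.07]
contact_force: [-10.3, 0.5, 13.5]
opening: -0.0001
grip_force: 7.7
```

```bash
python3 - <<'E'
from h import *
s=arm.read_state();np.set_printoptions(precision=4,suppress=True)
print(s["contact_force"]);plan([.5943,-.0738,.0823],.117,.005,-.004,s)
E
```

```text
[-10.2544   0.4881  13.5108]
TCP [ 0.5977 -0.0734  0.0902] turn frac [ 0.0003  0.0001 -0.0001] shift frac (target axes) [0.0002 0.001  0.0001] (now axes) [0.0002 0.001  0.0001]
```

Call:
send_rows(linear=[[0, 0, -0.2], [0, 0, -0.3], [0, 0, 0]], dr=[[0, 0, 0], [0, 0, 0], [0, 0, 0]])

```text
time_s: 2.58
eef_pos: [0.5867, -0.0753, 0.1508]
tcp_rot: [0.661, 0.743, 0.08, 0.073]
contact_force: [-0.5, 1.5, -0.3]
opening: 0.0003
grip_force: 0.0
```

```bash
python3 - <<'E'
from h import *
s=arm.read_state();np.set_printoptions(precision=4,suppress=True)
print(s["contact_force"],s["eef_pos"]);p,d=arm.snapshot("wrist")
q,_=arm.snapshot("side")
cv2.imwrite("pics/w3.png",np.hstack([cv2.resize(p[160:260,180:310],(520,400)),cv2.resize(q[200:260,250:320],(280,240))[:, :] if 0 else cv2.copyMakeBorder(cv2.resize(q[200:260,250:320],(280,240)),0,160,0,0,0)]))
E
```

```text
[-0.4768  1.4776 -0.3165] [ 0.5867 -0.0753  0.1508]
```

View pics/w3.png

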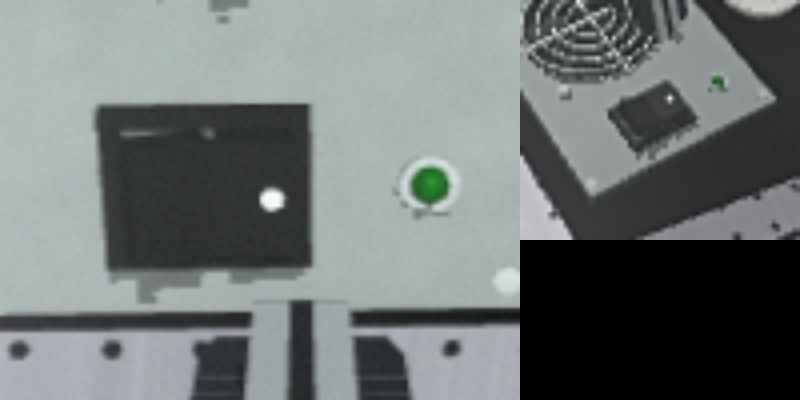

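The end-face highlight moved from the far side to the near side and the dot is lower, so the blower rocker has tipped on. Raising and moving over the xenon supply.

Call:
send_rows(linear=[[0, 0, -0.36], [0, 0, -0.36], [0.46, 0.04, 0], [0.46, 0.04, 0], [0.46, 0.04, 0], [0.46, 0.04, 0], [0.46, 0.04, 0], [0.46, 0.03, 0], [0, 0, 0], [0, 0, 0]], dr=[[0, 0, 0], [0, 0, 0], [0, 0, 0], [0, 0, 0], [0, 0, 0], [0, 0, 0], [0, 0, 0], [0, 0, 0], [0, 0, 0], [0, 0, 0]])

```text
time_s: 3.92
eef_pos: [0.555, 0.2549, 0.2359]
tcp_rot: [0.661, 0.743, 0.077, 0.07]
contact_force: [-0.0, -0.4, 0.1]
opening: -0.0
grip_force: 0.0
```

```bash
python3 - <<'E'
from h import *
s=arm.read_state();np.set_printoptions(precision=4,suppress=True)
print(s["eef_pos"]);p,d=arm.snapshot("wrist");np.savez("x.npz",p=p,d=d,pos=s["eef_pos"],rot=s["tcp_rot"])
c=cam("wrist",s)
for k,m in masks(p).items():
    for ce,a,mk in blobs(m): print(k,ce,a,atd(c,ce,np.median(d[mk])))
q,dq=arm.snapshot("side");cs=cam("side",s)
w=blobs((q[205:235,280:300].min(2)>170),1);print([(x[0]+[280,205],x[1]) for x in w])
for h in(.013,.009):
    P=np.array([.5943,-.0738,.0823])+(h-.013)*np.array([-.2065,-.024,.978]);print(h,(lambda v:(cs[0]@v/v[2])[:2])(cs[1].T@(P-cs[2])))
cv2.imwrite("pics/x.png",p)
E
```

```text
[0.555  0.2549 0.2359]
red [224.2219  69.501 ] 978 [0.5467 0.3649 0.0748]
red [281.      69.8636] 22 [0.6006 0.3715 0.0813]
green [225.4879 193.8591] 660 [0.5575 0.243  0.0818]
green [275.6429 191.6429] 28 [0.6131 0.2479 0.0807]
[(array([290., 207.]), np.int32(1)), (array([281., 211.]), np.int32(1)), (array([287., 224.]), np.int32(1))]
0.013 [286.1173 223.5236]
0.009 [286.3272 224.5877]
```

View pics/x.png

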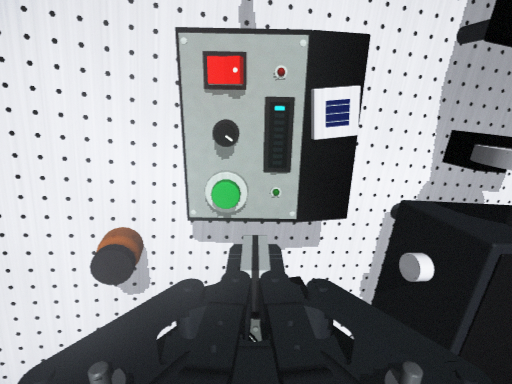

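Xenon seen squarely: red rocker (224,70) with its dot near (235,70), green button (225,194). Wrist and side estimates differ by 5 mm, so I'll re-check from close up.

```bash
python3 - <<'E'
from h import *
s=arm.read_state();np.set_printoptions(precision=4,suppress=True)
f=np.load("x.npz");p=f["p"];c=cam("wrist",s)
b=blobs(p[55:86,206:244].min(2)>140,1);print([(x[0]+[206,55],x[1]) for x in b])
uv=max(b,key=lambda x:x[1])[0]+[206,55];D=onz(c,uv,.0815);print(D)
D[1]-=.003
plan(D,.095,.005,.045,s)
E
```

```text
[(array([234.7619,  69.381 ]), np.int32(21))]
[0.557  0.3643 0.0815]
TCP [0.5503 0.3607 0.1373] turn frac [ 0.     -0.0004  0.0031] shift frac (target axes) [ 0.8937 -0.133   0.8177] (now axes) [ 0.8939 -0.1158  0.8201]
```

Call:
send_rows(linear=[[0, 0, 0], [0.45, -0.065, 0], [0.444, -0.065, 0], [0, 0, 0.4], [0, 0, 0.4], [0, 0, 0], [0, 0, 0]], dr=[[0, -0.0004, 0.0031], [0, 0, 0], [0, 0, 0], [0, 0, 0], [0, 0, 0], [0, 0, 0], [0, 0, 0]])

```text
time_s: 4.9
eef_pos: [0.5504, 0.3628, 0.1425]
tcp_rot: [0.669, 0.736, 0.079, 0.07]
contact_force: [0.1, -0.1, -0.5]
opening: 0.0003
grip_force: 0.0
```

```bash
python3 - <<'E'
from h import *
s=arm.read_state();np.set_printoptions(precision=4,suppress=True)
print(s["eef_pos"],s["contact_force"]);p,d=arm.snapshot("wrist");c=cam("wrist",s)
r=max(blobs(masks(p)["red"]),key=lambda x:x[1]);print(r[0],r[1])
x,y,w,h=cv2.boundingRect(r[2].astype(np.uint8));print(x,y,w,h)
b=blobs(p[y:y+h,x:x+w].min(2)>140,3);print([(q[0]+[x,y],q[1]) for q in b])
uv=max(b,key=lambda q:q[1])[0]+[x,y];D=onz(c,uv,.0815);print(D,atd(c,uv,d[int(uv[1]),int(uv[0])]))
plan(D,.095,.005,.04,s)
cv2.imwrite("pics/x2.png",p[100:300,130:390])
E
```

```text
[0.5504 0.3628 0.1425] [ 0.0771 -0.0985 -0.5093]
[231.448  210.0951] 1451
209 194 46 35
[(array([244.4444, 213.4074]), np.int32(27))]
[0.5557 0.3664 0.0815] [0.5561 0.3656 0.0796]
TCP [0.55   0.3658 0.1324] turn frac [ 0.0005 -0.0004  0.0001] shift frac (target axes) [ 0.0256 -0.019   0.0819] (now axes) [ 0.0254 -0.0192  0.0819]
```

View pics/x2.png

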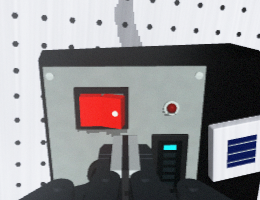

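The dot is at full-image (244,213), beside the tips as it was on the blower. Pressing.

Call:
send_rows(linear=[[0.02, -0.018, 0.18], [0, 0, 0.18], [0, 0, 0.02], [0, 0, 0.02], [0, 0, 0.02], [0, 0, 0.02], [0, 0, 0.01], [0, 0, 0]], dr=[[0, 0, 0], [0, 0, 0], [0, 0, 0], [0, 0, 0], [0, 0, 0], [0, 0, 0], [0, 0, 0], [0, 0, 0]])

```text
time_s: 5.95
eef_pos: [0.5585, 0.366, 0.0873]
tcp_rot: [0.668, 0.736, 0.078, 0.07]
contact_force: [-0.5, -0.2, 3.9]
opening: -0.0002
grip_force: 1.9
```

```bash
python3 - <<'E'
from h import *
s=arm.read_state();np.set_printoptions(precision=4,suppress=True)
print(s["contact_force"]);plan([.5557,.3650,.0815],.095,.005,-.004,s)
E
```

```text
[-0.451  -0.2342  3.8561]
TCP [0.5591 0.3653 0.0894] turn frac [ 0.0002 -0.0003  0.0003] shift frac (target axes) [-0.0063  0.008  -0.0158] (now axes) [-0.0063  0.008  -0.0158]
```

Call:
send_rows(linear=[[0, 0, 0.015], [0, 0, 0.015], [0, 0, 0]], dr=[[0, 0, 0], [0, 0, 0], [0, 0, 0]])

```text
time_s: 6.32
eef_pos: [0.5588, 0.3662, 0.087]
tcp_rot: [0.668, 0.736, 0.079, 0.071]
contact_force: [-15.8, -10.0, 28.8]
opening: -0.0003
grip_force: 16.1
```

Call:
send_rows(linear=[[0, 0, -0.2], [0, 0, -0.3], [0, 0, 0], [0, 0, 0]], dr=[[0, 0, 0], [0, 0, 0], [0, 0, 0], [0, 0, 0]])

```text
time_s: 6.82
eef_pos: [0.5465, 0.3645, 0.1416]
tcp_rot: [0.668, 0.737, 0.078, 0.07]
contact_force: [0.3, 0.0, -0.3]
opening: 0.0
grip_force: 0.0
```

```bash
python3 - <<'E'
from h import *
s=arm.read_state();np.set_printoptions(precision=4,suppress=True)
print(s["eef_pos"],s["contact_force"]);p,d=arm.snapshot("wrist");c=cam("wrist",s)
for k in("red","green"):
  for r in blobs(masks(p)[k]):print(k,r[0],r[1],atd(c,r[0],np.median(d[r[2]])))
r=max(blobs(masks(p)["red"]),key=lambda x:x[1]);x,y,w,h=cv2.boundingRect(r[2].astype(np.uint8));print(x,y,w,h)
b=blobs(p[y:y+h,x:x+w].min(2)>140,3);print([(q[0]+[x,y],q[1]) for q in b])
for z in(.0815,.0776):
    P=np.array([.5557,.3655,z]);v=c[1].T@(P-c[2]);print(z,(c[0]@v/v[2])[:2])
q,_=arm.snapshot("scene");f=np.load("scene.npz")["p"]
g=lambda i:cv2.resize(i[118:142,330:360],(250,200),interpolation=2)
t=cv2.resize(p[y-20:y+h+20,x-20:x+w+30],(300,240))
cv2.imwrite("pics/x3.png",np.hstack([t]+[cv2.copyMakeBorder(g(i),0,40,0,0,0) for i in(f,q)]))
E
```

```text
[0.5465 0.3645 0.1416] [ 0.298   0.0161 -0.275 ]
red [236.7692 212.5992] 1417 [0.5469 0.3661 0.0743]
red [306.8235 209.7059] 34 [0.6006 0.3718 0.0808]
215 196 45 36
[(array([253.2593, 213.5926]), np.int32(27))]
0.0815 [249.8115 217.075 ]
0.0776 [248.8209 215.089 ]
```

View pics/x3.png

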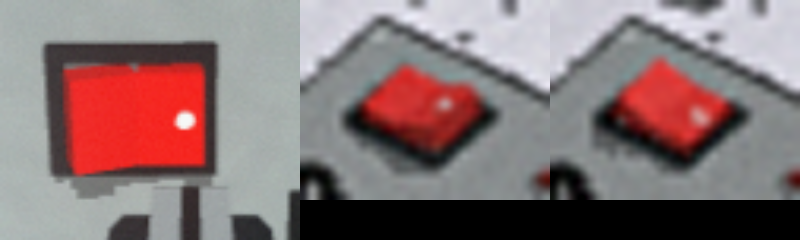

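The scene before/after crops show the xenon rocker flipped: far end flat, near end up. Now hover over the green button.

```bash
python3 - <<'E'
from h import *
s=arm.read_state();np.set_printoptions(precision=4,suppress=True)
plan([.5575,.241,.0818],.095,0,.05,s)
E
```

```text
TCP [0.5449 0.2398 0.1415] turn frac [-0.0002 -0.0001  0.0003] shift frac (target axes) [-1.0302 -0.1067 -0.0293] (now axes) [-1.0301 -0.1086 -0.0296]
```

Call:
send_rows(linear=[[-0.35, -0.036, -0.03], [-0.35, -0.036, 0], [-0.33, -0.036, 0], [0, 0, 0], [0, 0, 0]], dr=[[0, 0, 0], [0, 0, 0], [0, 0, 0], [0, 0, 0], [0, 0, 0]])

```text
time_s: 7.55
eef_pos: [0.5452, 0.2407, 0.1423]
tcp_rot: [0.668, 0.736, 0.078, 0.07]
contact_force: [0.1, 0.6, 0.3]
opening: 0.0002
grip_force: 0.0
```

```bash
python3 - <<'E'
from h import *
s=arm.read_state();np.set_printoptions(precision=4,suppress=True)
print(s["eef_pos"],s["contact_force"]);p,d=arm.snapshot("wrist");c=cam("wrist",s)
for r in blobs(masks(p)["green"]):print(r[0],r[1],cv2.boundingRect(r[2].astype(np.uint8)),atd(c,r[0],np.median(d[r[2]])))
r=max(blobs(masks(p)["green"]),key=lambda x:x[1]);x,y,w,h=cv2.boundingRect(r[2].astype(np.uint8))
for v in [(x,y+h/2),(x+w,y+h/2),(x+w/2,y),(x+w/2,y+h)]:print(onz(c,v,.0825))
plan(atd(c,r[0],np.median(d[r[2]])),.095,0,.05,s)
cv2.imwrite("pics/g.png",p[100:300,130:390])
E
```

```text
[0.5452 0.2407 0.1423] [0.083  0.5759 0.2997]
[253.2417 214.6464] 1332 (233, 194, 41, 41) [0.5569 0.2435 0.0818]
[322.4314 209.451 ] 51 (318, 206, 9, 8) [0.6128 0.2481 0.0808]
[0.5415 0.2437 0.0825]
[0.5728 0.2441 0.0825]
[0.5554 0.2599 0.0825]
[0.5585 0.2271 0.0825]
TCP [0.5443 0.2423 0.1415] turn frac [ 0.     -0.0003  0.0003] shift frac (target axes) [ 0.0139 -0.0077  0.0057] (now axes) [ 0.0139 -0.0077  0.0057]
```

View pics/g.png

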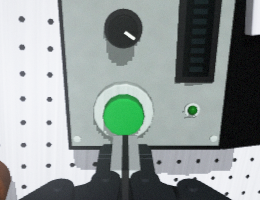

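The green cap is centred at full-image (253,215) and measures 32 mm across as specified. Pressing.

Call:
send_rows(linear=[[0.01, -0.006, 0.2], [0, 0, 0.19], [0, 0, 0.02], [0, 0, 0.02], [0, 0, 0.02], [0, 0, 0.02], [0, 0, 0.01]], dr=[[0, 0, 0], [0, 0, 0], [0, 0, 0], [0, 0, 0], [0, 0, 0], [0, 0, 0], [0, 0, 0]])

```text
time_s: 8.48
eef_pos: [0.557, 0.2438, 0.0875]
tcp_rot: [0.668, 0.737, 0.079, 0.07]
contact_force: [-7.3, 0.1, 12.8]
opening: -0.0001
grip_force: 7.6
```

Call:
send_rows(linear=[[0, 0, 0.008], [0, 0, 0], [0, 0, 0], [0, 0, 0], [0, 0, 0], [0, 0, 0], [0, 0, 0], [0, 0, 0], [0, 0, 0], [0, 0, 0]], dr=[[0, 0, 0], [0, 0, 0], [0, 0, 0], [0, 0, 0], [0, 0, 0], [0, 0, 0], [0, 0, 0], [0, 0, 0], [0, 0, 0], [0, 0, 0]])

```text
time_s: 9.72
eef_pos: [0.557, 0.2437, 0.0875]
tcp_rot: [0.668, 0.737, 0.079, 0.07]
contact_force: [-8.9, 0.3, 14.8]
opening: -0.0001
grip_force: 8.3
```

Call:
send_rows(linear=[[0, 0, 0], [0, 0, 0], [0, 0, 0], [0, 0, -0.3], [0, 0, -0.4], [0, 0, -0.4], [-0.4, 0, 0], [-0.4, 0, 0], [0, 0, 0], [0, 0, 0]], dr=[[0, 0, 0], [0, 0, 0], [0, 0, 0], [0, 0, 0], [0, 0, 0], [0, 0, 0], [0, 0, 0], [0, 0, 0], [0, 0, 0], [0, 0, 0]])

```text
time_s: 10.98
eef_pos: [0.5387, 0.1444, 0.2146]
tcp_rot: [0.669, 0.736, 0.078, 0.07]
contact_force: [-0.7, -0.6, 0.0]
opening: 0.0002
grip_force: 0.0
```

```bash
python3 - <<'E'
from h import *
s=arm.read_state();print(s["contact_force"],s["eef_pos"],s["time_s"])
q,_=arm.snapshot("scene");p,_=arm.snapshot("side")
cv2.imwrite("pics/f.png",np.hstack([cv2.resize(q[110:290,190:400],(420,360)),cv2.resize(p[110:260,200:350],(360,360))]))
E
```

```text
[-0.66044054 -0.60219495  0.01165259] [0.53867801 0.14443384 0.21455788] 10.975
```

View pics/f.png

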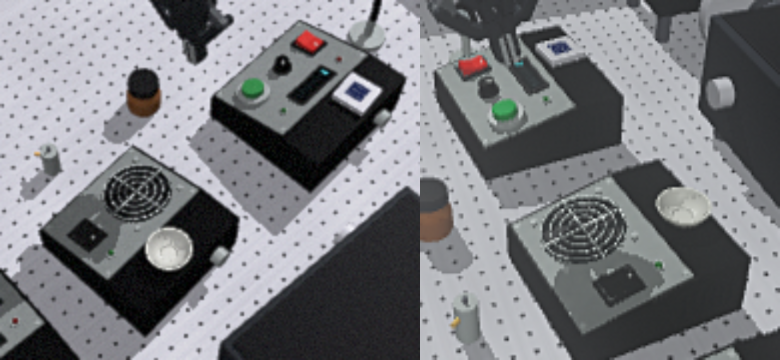

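```bash
python3 -c "from cell import arm;print(arm.sign_off())"
```

```text
the job is handed in; nothing more can be done
None
```

I switched on the blower and then the xenon mains, held the ignition button down for over a second and released it; the job is handed in at about 11 s, and I never touched the halogen supply, the dials or the loose things.

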